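Put the spindle moulder's cutter heads away in reverse order

ROBOT

A 6-joint arm with a two-finger parallel gripper is mounted at the origin on the work surface. World frame = base frame: x ahead of the robot, y to its left, z up, the work surface at z = 0. Lengths are in m, angles in rad, forces in N, time in s.
With the tool pointing down it reaches from about 0.225 to 0.875 m from the base axis. Payload 3.4 kg.
Tool frame: the origin (TCP) lies midway between the tips of the shut fingers; the grasp point (between the pads) lies 19 mm behind it (manip.pinch_z is the z of the grasp point in the tool frame, in m); z points along the fingers, x is the direction in which the jaws open and shut, and the axes are right-handed (so a half turn about z gives the same grasp; the last joint's range is limited). The gripper opens to 85 mm and grips with 20 to 120 N. Pads are 22 mm wide; open, the fingers measure 114 mm over their backs; the gripper's body (76 mm by 85 mm) begins 54 mm behind the grasp point. The pads swing forward as they close: fully open they stand 13 mm farther back than shut.
Start: joints at [1.07, 0.276, 1.505, -0, 1.361, -0.121], TCP at [0.213, 0.534, 0.195] pointing down, gripper open.
Joint ranges: [-2.89, 2.89], [-0.75, 2.08], [0.22, 2.7], [-1.18, 4.32], [0.11, 2.71], [-2.7, 2.7]. Speed limits (rad/s): [2.57, 2.57, 3.14, 3.14, 3.14, 3.14].

INTERFACE

Orientations are given as a unit quaternion [w, x, y, z].
In Python, from rig import manip gives the robot as it stands. The module is installed in compiled form; this text tells all that it offers.
- The arm moves only by the tool drive_tool, never from a script. Its argument "steps" is a list of rows, each a list of 5 numbers: the shift along the tool's x, y, z in mm, then the turn about the tool's z in rad, then the gripper command: -1 is shut, 1 is fully open, values between are in proportion. A call has 1 to 5 rows; each row is the pose to reach, as a shift and turn from the pose measured when the call began, along the tool's axes at that moment; what a row does not reach only later rows make up. A row lasts 1/10 s, in which the tool goes at most 50 mm and 8.59 degrees, less where a joint would pass 70% of its speed; a pose out of reach is approached as far as the arm can. A call with a gripper value outside its range is refused whole. The fingers move at their own pace and stop on an object; "squeeze" is the grip in N (left out, the last holds). Time passes only in rows, so rows that repeat a pose let the fingers close. It gives the time, the measured TCP pose, the force and the opening at its end, in the units of the state.
- manip.get_state(): the state, without advancing time (a new reading comes with each control period).
- manip.get_image(name): name is "side" or "top" or "wrist"; returns the picture (420x560x3 uint8, blue, green, red); there is no depth.
- manip.get_calibration(name): a dict with "camera_matrix" (3x3 intrinsics, pixels), "rvec" (rotation vector, rad) and "tvec" (3), from world to camera coordinates, as OpenCV has them. Camera axes: x right, y down, z forward; pixel columns grow to the right and rows downward; lengths in m; the calibration is good to about 2 mm. A picture is of the moment at which its call begins: read the wrist's pose just before it. get_calibration takes no time and is no camera call; for the wrist camera it gives the pose at the moment of the call.
- manip.sign_off(): hands the job in, once; it reports no verdict.
Trained networks look in the newest picture that a camera, given by its name, has taken for a name from the list of things; names that differ only in an ending like _2 or _b are one class to them, and where a whole thing is asked for, a point or a joint stands for the part that bears it (a point fixed in the world has none). Each returns a list of dicts, best first, with "conf" (0 to 1); they miss things now and then, are a little off and sometimes report something else, mostly with a low value. They report only what shows in the picture. A call takes as long as a camera call.
- manip.masks_of(camera, name): "pixels" (420x560 bool, what is visible of it) and "location" ([column, row] in pixels, amid what is visible of it).
The state is a dict: "clock": time; "qpos": joint angles; "qd": joint speeds; "effort": joint torques, N m; "position": TCP position; "ee_rot": TCP orientation; "contact_force": force on the tool from outside, world axes, zero at the start; "moment": the same for the moment, N m; "width": finger opening in m.
Only numpy, scipy, OpenCV 4.12 (cv2) and the standard library are available. Lean on these libraries where they do the work, as an engineer would, in place of code of your own. Each camera call takes 0.05 s, during which the arm holds its last target.

TASK

Move the four cutter heads from the pale tray to the pockets of the dark storage rack in reverse order: the head that starts next to the tray's white end block goes into the pocket farthest from the rack's white end block, and so on, one head to a pocket, until the one farthest from the tray's white block stands in the pocket next to the rack's. Stand each upright and flat on the floor of its pocket; their knives chip, so never drop or throw a head or knock one over. Leave the wooden sample and the tin where they are.

Things in the scene. Friction and masses are not known exactly. Their poses are not given: they have to be found in the camera images.
- red_mid (a point): red cutter head, loose, 0.3 to 0.65 kg: upright red cylinder 56 mm across and 40 mm tall with steel knives let into its side, and on top of it a dark steel hub 32 mm across and 32 mm tall, a good grip. 72 mm tall in all. This point is on its axis, half-way up (36 mm above its underside); z is its axis, pointing up to the hub
- blue_mid (a point): blue cutter head, loose, 0.3 to 0.65 kg: upright blue cylinder 56 mm across and 48 mm tall with steel knives let into its side, and on top of it a dark steel hub 32 mm across and 32 mm tall, a good grip. 80 mm tall in all. This point is on its axis, half-way up (40 mm above its underside); z is its axis, pointing up to the hub
- yellow_mid (a point): yellow cutter head, loose, 0.3 to 0.65 kg: upright yellow cylinder 56 mm across and 56 mm tall with steel knives let into its side, and on top of it a dark steel hub 32 mm across and 32 mm tall, a good grip. 88 mm tall in all. This point is on its axis, half-way up (44 mm above its underside); z is its axis, pointing up to the hub
- green_mid (a point): green cutter head, loose, 0.3 to 0.65 kg: upright green cylinder 56 mm across and 64 mm tall with steel knives let into its side, and on top of it a dark steel hub 32 mm across and 32 mm tall, a good grip. 96 mm tall in all. This point is on its axis, half-way up (48 mm above its underside); z is its axis, pointing up to the hub
- red_disc: red parking disc, 74 mm across, 3 mm thick, fixed to the tray; the red head stands on it at the start. Origin at the centre of its underside, 18 mm above the table
- blue_disc: blue parking disc, 74 mm across, 3 mm thick, fixed to the tray; the blue head stands on it at the start. Origin at the centre of its underside, 18 mm above the table
- yellow_disc: yellow parking disc, 74 mm across, 3 mm thick, fixed to the tray; the yellow head stands on it at the start. Origin at the centre of its underside, 18 mm above the table
- green_disc: green parking disc, 74 mm across, 3 mm thick, fixed to the tray; the green head stands on it at the start. Origin at the centre of its underside, 18 mm above the table
- tray: pale flat wooden tray, fixed, 100 mm wide (x), 18 mm thick, carrying the discs in a row along its y axis at x = 0, y = -126, -42, +42, +126 mm (which disc is where changes). Origin on the table under the row's middle. A white block, 24 mm long, 48 mm high above the table, marks the +y end, its middle at y = +184 mm
- rack: dark wooden rack, fixed, 90 mm wide (x), near or far of the tray; 4 pockets in a row along its y axis, centred at x = 0, y = -126, -42, +42, +126 mm, empty at the start. Each is 78 mm square inside, floor 14 mm above the table, ribs 6 mm thick rise 8 mm above that floor. Origin on the table under the row's middle. A white block, 24 mm long, 48 mm high, marks the +y end, its middle at y = +186 mm
- sample_mid (a point): bystander, loose: stepped moulding sample of pale wood, 160 x 45 x 38 mm, lying off to one side; leave it. Point half-way up its middle
- tin_mid (a point): bystander, loose: white lidded tin with a blue band, 74 mm across, 62 mm tall, off to the other side; leave it. Point on its axis, half-way up

How it is judged:
At the end, for the whole second after the job is handed in: Each head stands in the pocket whose place, counted from the rack's white block, is its disc's place counted from the tray's far end; within 15 mm of the pocket's centre in x and in y, resting on the pocket's floor (height within 4 mm), upright within 0.08 rad, released and at rest (below 0.02 m/s) (((y of red_disc in the frame of tray between -0.146 and -0.106 m and y of red_mid in the frame of rack between 0.111 and 0.141 m) or (y of red_disc in the frame of tray between -0.062 and -0.022 m and y of red_mid in the frame of rack between 0.027 and 0.057 m) or (y of red_disc in the frame of tray between 0.022 and 0.062 m and y of red_mid in the frame of rack between -0.057 and -0.027 m) or (y of red_disc in the frame of tray between 0.106 and 0.146 m and y of red_mid in the frame of rack between -0.141 and -0.111 m)) and x of red_mid in the frame of rack between -0.015 and 0.015 m and z of red_mid in the frame of rack between 0.046 and 0.054 m and angle between each of red_mid, blue_mid, yellow_mid, green_mid's own z axis and vertical below 0.08 rad and linear speed of each of red_head, blue_head, yellow_head, green_head below 0.02 m/s and ((y of blue_disc in the frame of tray between -0.146 and -0.106 m and y of blue_mid in the frame of rack between 0.111 and 0.141 m) or (y of blue_disc in the frame of tray between -0.062 and -0.022 m and y of blue_mid in the frame of rack between 0.027 and 0.057 m) or (y of blue_disc in the frame of tray between 0.022 and 0.062 m and y of blue_mid in the frame of rack between -0.057 and -0.027 m) or (y of blue_disc in the frame of tray between 0.106 and 0.146 m and y of blue_mid in the frame of rack between -0.141 and -0.111 m)) and x of blue_mid in the frame of rack between -0.015 and 0.015 m and z of blue_mid in the frame of rack between 0.05 and 0.058 m and ((y of yellow_disc in the frame of tray between -0.146 and -0.106 m and y of yellow_mid in the frame of rack between 0.111 and 0.141 m) or (y of yellow_disc in the frame of tray between -0.062 and -0.022 m and y of yellow_mid in the frame of rack between 0.027 and 0.057 m) or (y of yellow_disc in the frame of tray between 0.022 and 0.062 m and y of yellow_mid in the frame of rack between -0.057 and -0.027 m) or (y of yellow_disc in the frame of tray between 0.106 and 0.146 m and y of yellow_mid in the frame of rack between -0.141 and -0.111 m)) and x of yellow_mid in the frame of rack between -0.015 and 0.015 m and z of yellow_mid in the frame of rack between 0.054 and 0.062 m and ((y of green_disc in the frame of tray between -0.146 and -0.106 m and y of green_mid in the frame of rack between 0.111 and 0.141 m) or (y of green_disc in the frame of tray between -0.062 and -0.022 m and y of green_mid in the frame of rack between 0.027 and 0.057 m) or (y of green_disc in the frame of tray between 0.022 and 0.062 m and y of green_mid in the frame of rack between -0.057 and -0.027 m) or (y of green_disc in the frame of tray between 0.106 and 0.146 m and y of green_mid in the frame of rack between -0.141 and -0.111 m)) and x of green_mid in the frame of rack between -0.015 and 0.015 m and z of green_mid in the frame of rack between 0.058 and 0.066 m); the robot touches nothing.
It fails at once if a head is dropped or thrown (faster than 0.7 m/s with no finger on it) ((linear speed of red_head above 0.7 m/s and contact force between the fingers and red_head below 0.1 N) or (linear speed of blue_head above 0.7 m/s and contact force between the fingers and blue_head below 0.1 N) or (linear speed of yellow_head above 0.7 m/s and contact force between the fingers and yellow_head below 0.1 N) or (linear speed of green_head above 0.7 m/s and contact force between the fingers and green_head below 0.1 N)).
It fails at once if a head is knocked over (tilted more than 0.8 rad) (angle between any of red_mid, blue_mid, yellow_mid, green_mid's own z axis and vertical above 0.8 rad).
It fails at once if the wooden sample is moved more than 30 mm (distance of sample_mid from where it was at the start of the episode above 0.03 m).
It fails at once if the tin is moved more than 30 mm (distance of tin_mid from where it was at the start of the episode above 0.03 m).
It also fails if it takes over 96 s, if anything falls off the work surface, if the arm or the gripper's body presses on something with over 40 N, if the wrist force passes 120 N, or if a joint passes its speed limit or range.

## Working session

There is one attempt and no reset: what is moved stays moved. The work goes in short steps, Python scripts to look and compute and a tool call to move; the robot and the scene stay as the last step left them, time stands still between calls to the robot, and variables do not carry over. Pictures are saved under pics/ and viewed, and the job is handed in when it is done.

Besides the shell and the picture viewer there is one more tool, called after ">>>" by a JSON object that holds its "op" and its "data", one argument or row to a line. drive_tool: Moves the arm, as the interface text tells. Its arguments: {"type":"object","properties":{"steps":{"type":"array","items":{"type":"array","items":{"type":"number"}}},"squeeze":{"type":"number"}},"required":["steps"]}

```bash
mkdir -p pics; python3 - <<'E'
from rig import manip
import cv2
s=manip.get_state();print(s, manip.pinch_z)
for n in("side","top"):
    cv2.imwrite(f"pics/{n}0.png",manip.get_image(n)); c=manip.get_calibration(n); print(n,c)
E
```

```text
{'clock': 0.0, 'qpos': array([ 1.07001999e+00,  2.76611908e-01,  1.50613358e+00,  2.28565462e-07,
        1.36069077e+00, -1.21023846e-01]), 'qd': array([ 5.96937550e-04, -9.84198881e-04,  5.94874225e-04,  1.18070567e-03,
       -1.46276324e-04, -4.64237398e-05]), 'effort': array([ 2.40954156e-03, -4.16778696e+01, -2.45811260e+01,  1.45387794e-04,
        1.08279721e-02,  3.12657949e-05]), 'position': array([0.21287936, 0.53350645, 0.19432995]), 'ee_rot': array([ 4.21065561e-04,  8.27855509e-01,  5.60940644e-01, -8.20016270e-04]), 'contact_force': array([ 0.03097295,  0.27200993, -0.42527753]), 'moment': array([ 0.00355235, -0.00696719,  0.05355114]), 'width': 0.08533692585390844} -0.0187
side {'camera_matrix': array([[394.08119038,   0.        , 276.39107121],
       [  0.        , 394.08119038, 211.1541978 ],
       [  0.        ,   0.        ,   1.        ]]), 'rvec': array([ 2.34209676, -0.35715208,  0.14186709]), 'tvec': array([-0.53273679,  0.17542938,  1.00015401])}
top {'camera_matrix': array([[430.4422611 ,   0.        , 286.67411159],
       [  0.        , 430.4422611 , 206.89900876],
       [  0.        ,   0.        ,   1.        ]]), 'rvec': array([ 2.15746665, -2.12872239,  0.18767595]), 'tvec': array([-0.01799852,  0.56677397,  1.0241427 ])}
```

View pics/side0.png

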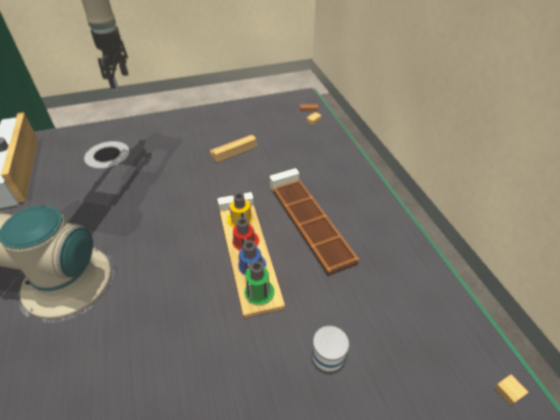

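View pics/top0.png

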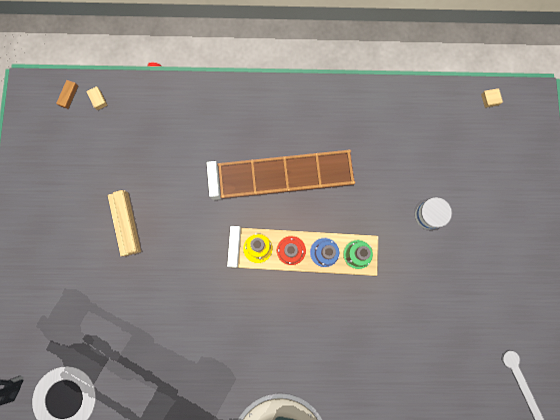

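```bash
cat > h.py <<'E'
from rig import manip
import cv2, numpy as np
from scipy.optimize import minimize
from scipy.spatial.transform import Rotation as R
H={'red':40,'blue':48,'yellow':56,'green':64}
def proj(n,P):
    c=manip.get_calibration(n)
    return cv2.projectPoints(np.asarray(P,float).reshape(-1,3),c['rvec'],c['tvec'],c['camera_matrix'],None)[0].reshape(-1,2)
def unproj(n,uv,z):
    c=manip.get_calibration(n);Rm=cv2.Rodrigues(c['rvec'])[0];C=-Rm.T@c['tvec']
    uv=np.asarray(uv,float).reshape(-1,2)
    d=np.c_[uv,np.ones(len(uv))]@np.linalg.inv(c['camera_matrix']).T@Rm
    return (C+d*((z-C[2])/d[:,2])[:,None])
def circ(x,y,z,r):
    a=np.linspace(0,2*np.pi,40);return np.c_[x+r*np.cos(a),y+r*np.sin(a),0*a+z]
def sil(n,parts):
    m=np.zeros((420*4,560*4),np.uint8)
    for p in parts:
        q=proj(n,p);hq=cv2.convexHull(((q+.5)*4*16).astype(np.int32).reshape(-1,1,2));cv2.fillConvexPoly(m,hq,255,shift=4)
    return cv2.resize(m,(560,420),interpolation=cv2.INTER_AREA)/255.
def headparts(c,x,y,zb):
    h=H[c]/1e3
    return [np.r_[circ(x,y,zb,.028),circ(x,y,zb+h,.028)],np.r_[circ(x,y,zb+h,.016),circ(x,y,zb+h+.032,.016)]]
def masks(cam,name):
    r=manip.masks_of(cam,name)
    return r
E
python3 - <<'E'
from h import *
for n in("top","side"):
    im=manip.get_image(n)
    for k in['red_mid','blue_mid','yellow_mid','green_mid','red_disc','green_disc','yellow_disc','blue_disc','tray','rack','tin_mid','sample_mid']:
        r=manip.masks_of(n,k)
        print(n,k,[(round(d['conf'],2),np.round(d['location'],1),d['pixels'].sum()) for d in r][:2])
        if r: np.save(f"pics/{n}_{k}.npy",r[0]['pixels'])
    big=cv2.resize(im[130:300,190:400] if n=='top' else im[150:330,190:370],None,fx=3.5 if n=='top' else 3.3,fy=3.5 if n=='top' else 3.3,interpolation=cv2.INTER_CUBIC)
    print(big.shape);cv2.imwrite(f"pics/{n}_crop.png",big)
E
```

```text
top red_mid [(0.57, array([290. , 248.2]), np.int64(397))]
top blue_mid [(0.95, array([324. , 251.9]), np.int64(480))]
top yellow_mid [(0.9, array([256.4, 246.3]), np.int64(469))]
top green_mid [(0.72, array([357.4, 253.2]), np.int64(524))]
top red_disc [(0.67, array([299.9, 243.4]), np.int64(171))]
top green_disc [(0.72, array([346.1, 254.4]), np.int64(140))]
top yellow_disc [(0.67, array([253.5, 256. ]), np.int64(157))]
top blue_disc [(0.53, array([314.4, 249.3]), np.int64(158)), (0.53, array([297. , 240.6]), np.int64(133))]
top tray [(0.29, array([281.1, 174.5]), np.int64(5177))]
top rack [(0.9, array([283. , 173.7]), np.int64(5085)), (0.51, array([434.2, 213.7]), np.int64(860))]
top tin_mid [(0.65, array([434., 216.]), np.int64(902))]
top sample_mid [(0.56, array([121.9, 220.5]), np.int64(1358))]
(595, 735, 3)
side red_mid [(0.9, array([240.8, 232.8]), np.int64(452))]
side blue_mid [(0.77, array([247.2, 254.5]), np.int64(493)), (0.41, array([328.6, 348. ]), np.int64(1311))]
side yellow_mid [(0.75, array([242.8, 209.2]), np.int64(505)), (0.64, array([239. , 247.6]), np.int64(46))]
side green_mid [(0.89, array([257.9, 279.8]), np.int64(758))]
side red_disc []
side green_disc [(0.48, array([264.7, 301.3]), np.int64(164))]
side yellow_disc [(0.48, array([232.3, 222.1]), np.int64(68))]
side blue_disc [(0.39, array([242.2, 266.7]), np.int64(60))]
side tray [(0.85, array([239.5, 260.6]), np.int64(2005))]
side rack [(0.59, array([315. , 226.8]), np.int64(3678))]
side tin_mid [(0.6, array([329.9, 348.7]), np.int64(1360)), (0.19, array([243.5, 231.5]), np.int64(458))]
side sample_mid [(0.98, array([234.3, 150.5]), np.int64(618))]
(594, 594, 3)
```

View pics/top_crop.png

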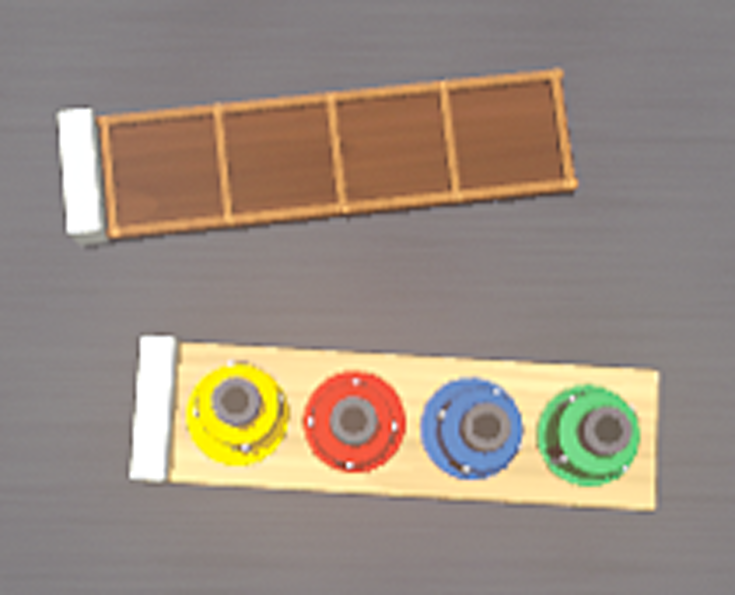

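The top view shows the tray order from its white block as yellow, red, blue, green (crop columns 238, 354, 472, 588). The rack lies beyond it, also with its white block at the +y end. Next I'll fit the rack ribs and the hubs.

```bash
python3 - <<'E'
from h import *
u=lambda p:(np.array(p,float)+.5)/3.5-.5+np.array([190,130])
def fit(loc,W):
    loc=np.array(loc,float);W=W[:,:2];a=loc-loc.mean(0);b=W-W.mean(0)
    th=np.arctan2((a[:,0]*b[:,1]-a[:,1]*b[:,0]).sum(),(a*b).sum());M=np.array([[np.cos(th),-np.sin(th)],[np.sin(th),np.cos(th)]])
    t=W.mean(0)-M@loc.mean(0);return th,t,np.abs(W-(loc@M.T+t)).max(0),M
pts=[(105,121),(219,106),(331,98),(445,85),(559,73),(115,235),(228,219),(343,208),(457,195),(573,185)]
ys=[.168,.084,0,-.084,-.168]
th,t,e,M=fit([(.042,y) for y in ys]+[(-.042,y) for y in ys],unproj('top',u(pts),.022))
print('rack',th,t,e)
pk=[(M@[0,y]+t).round(4).tolist() for y in(.126,.042,-.042,-.126)];print('pockets from white',pk)
d=unproj('top',u([(238,414),(354,421),(472,429),(588,436)]),.021)
th2,t2,e2,M2=fit([(0,.126),(0,.042),(0,-.042),(0,-.126)],d);print('tray',th2,t2,e2)
ti=[(M2@[0,y]+t2).round(4).tolist() for y in(.126,.042,-.042,-.126)];print('discs',ti)
names=['yellow','red','blue','green']
for k,p in zip(names,[(237,399),(353,420),(487,426),(607,432)]):
    print(k,'hub',unproj('top',u(p),.021+.032+H[k]/1e3)[0].round(4))
    m={n:np.load(f'pics/{n}_{k}_mid.npy').astype(float) for n in('top','side')}
    x0=ti[names.index(k)]
    f=lambda x:sum(np.abs(sil(n,headparts(k,x[0],x[1],.021))-m[n]).sum() for n in m)
    r=minimize(f,x0,method='Nelder-Mead',options=dict(initial_simplex=np.array([x0,[x0[0]+.008,x0[1]],[x0[0],x0[1]+.008]]),xatol=2e-4,fatol=.5))
    print(k,'sil',r.x.round(4),r.fun)
# side check rack overlay
im=manip.get_image('side')
for q in proj('side',[list(p)+[.014] for p in pk]+[list(p)+[.021] for p in ti]): cv2.circle(im,tuple(int(v) for v in q.round()),2,(255,255,255),-1)
for y in ys:
  for x in(.042,-.042):
    q=proj('side',[list(M@[x,y]+t)+[.022]])[0];cv2.circle(im,tuple(int(v) for v in q.round()),1,(0,255,0),-1)
cv2.imwrite('pics/s1.png',cv2.resize(im[150:330,190:370],None,fx=3.3,fy=3.3))
E
```

```text
rack 0.12239738967741995 [ 0.65905519 -0.00843336] [0.00226382 0.00202065]
pockets from white [[0.6437, 0.1166], [0.6539, 0.0333], [0.6642, -0.0501], [0.6744, -0.1335]]
tray -0.04993081292435708 [ 0.45970972 -0.06463057] [0.0002041  0.00050306]
discs [[0.466, 0.0612], [0.4618, -0.0227], [0.4576, -0.1066], [0.4534, -0.1905]]
yellow hub [0.47   0.0569 0.109 ]
yellow sil [0.4699 0.0585] 171.77254901960782
red hub [ 0.4582 -0.02    0.093 ]
red sil [ 0.4586 -0.0202] 149.09019607843135
blue hub [ 0.4549 -0.1087  0.101 ]
blue sil [ 0.4551 -0.1082] 209.59607843137252
green hub [ 0.451  -0.1854  0.117 ]
green sil [ 0.4531 -0.1866] 79.31372549019608
```

View pics/s1.png

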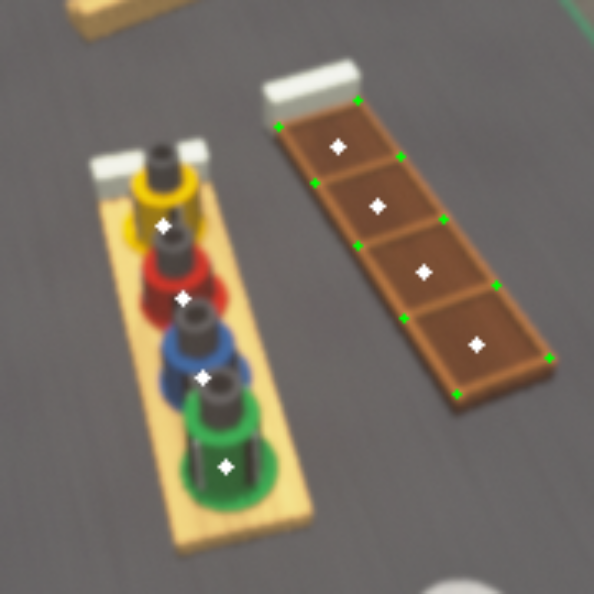

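```bash
cat > rel.py <<'E'
import sys
from h import *
def rel(t,ang=None):
    s=manip.get_state();w,x,y,z=s['ee_rot'];M=R.from_quat([x,y,z,w]).as_matrix()
    d=M.T@(np.array(t)-s['position'])*1e3
    a=np.arctan2(M[1,0],M[0,0]);turn=0 if ang is None else (a-ang+np.pi/2)%np.pi-np.pi/2
    print('clk %.2f'%s['clock'],'pos',s['position'].round(4),'tilt',M[:,2].round(3),'ang %.3f'%a,'q',s['qpos'].round(2),'F',s['contact_force'].round(1),'w %.4f'%s['width'])
    print('d',d.round(1),'turn %.3f'%turn)
if __name__=='__main__':
    v=[float(a) for a in sys.argv[1:]];rel(v[:3],v[3] if len(v)>3 else None)
E
python3 rel.py .452 -.186 .19 0
```

```text
clk 1.45 pos [0.2132 0.534  0.1952] tilt [ 0.  0. -1.] ang 1.191 q [ 1.07  0.28  1.5  -0.    1.36 -0.12] F [-0.7  0.1 -0.6] w 0.0851
d [-580.2  488.7    5.2] turn 1.191
```

>>> {"op": "drive_tool", "data": {
  "steps": [
    [-38, 32, 0, 0.075, 1],
    [-76, 64, 0, 0.15, 1],
    [-114, 96, 0, 0.225, 1],
    [-152, 128, 0, 0.3, 1],
    [-190, 160, 0, 0.375, 1]
  ],
  "squeeze": 80
}}

```text
clock: 1.95
position: [0.2916, 0.2966, 0.1954]
ee_rot: [0.0, 0.918, 0.396, 0.001]
contact_force: [0.6, 0.4, -0.4]
width: 0.0853
```

```bash
python3 rel.py .452 -.186 .19 0
```

```text
clk 1.95 pos [0.2916 0.2966 0.1954] tilt [ 0.001  0.    -1.   ] ang 0.814 q [ 0.63  0.03  1.81 -0.    1.3  -0.19] F [ 0.6  0.4 -0.4] w 0.0853
d [-240.7  448.     5.3] turn 0.814
```

>>> {"op": "drive_tool", "data": {
  "steps": [
    [-22, 42, 1, 0.08, 1],
    [-44, 84, 1, 0.16, 1],
    [-66, 126, 2, 0.24, 1],
    [-88, 168, 2, 0.32, 1],
    [-110, 208, 2, 0.4, 1]
  ]
}}

```text
clock: 2.45
position: [0.3677, 0.0719, 0.1938]
ee_rot: [0.0, 0.979, 0.204, 0.001]
contact_force: [0.7, 0.8, -0.0]
width: 0.0853
```

```bash
python3 rel.py .452 -.186 .19 0
```

```text
clk 2.45 pos [0.3677 0.0719 0.1938] tilt [ 0.003  0.    -1.   ] ang 0.411 q [ 0.01 -0.03  1.88  0.    1.3  -0.4 ] F [ 0.7  0.8 -0. ] w 0.0853
d [-25.7 270.1   3.9] turn 0.411
```

>>> {"op": "drive_tool", "data": {
  "steps": [
    [-5, 49, 1, 0.1, 1],
    [-10, 98, 2, 0.2, 1],
    [-15, 147, 3, 0.3, 1],
    [-20, 196, 4, 0.4, 1],
    [-25, 240, 4, 0.41, 1]
  ]
}}

```text
clock: 2.95
position: [0.441, -0.1607, 0.19]
ee_rot: [-0.0, 1.0, -0.001, 0.002]
contact_force: [0.8, 1.0, 0.1]
width: 0.0854
```

```bash
python3 rel.py .452 -.186 .14 0
```

```text
clk 2.95 pos [ 0.441  -0.1607  0.19  ] tilt [ 0.003  0.    -1.   ] ang -0.003 q [-0.5   0.12  1.73  0.    1.3  -0.5 ] F [0.8 1.  0.1] w 0.0854
d [10.9 25.2 50. ] turn -0.003
```

>>> {"op": "drive_tool", "data": {
  "steps": [
    [11, 25, 0, 0, 1],
    [11, 25, 0, 0, 1],
    [11, 25, 0, 0, 1]
  ]
}}

```text
clock: 3.25
position: [0.4517, -0.186, 0.1896]
ee_rot: [-0.001, 1.0, -0.002, 0.001]
contact_force: [0.2, 1.0, -0.3]
width: 0.0854
```

```bash
python3 - <<'E'
from h import *
im=manip.get_image('wrist');q=proj('wrist',[[.452,-.186,.117],[.455,-.1085,.101],[.452,-.1908,.117]]);print(q)
for p in q: cv2.circle(im,tuple(int(v) for v in p.round()),3,(255,0,255),-1)
cv2.imwrite('pics/w1.png',im)
E
python3 rel.py .452 -.186 .089 0
```

```text
[[278.53462784 203.12254061]
 [281.81480571 106.04583878]
 [278.55885931 208.63464926]]
clk 3.30 pos [ 0.4514 -0.1852  0.1897] tilt [ 0.002  0.001 -1.   ] ang -0.003 q [-0.53  0.15  1.69  0.    1.3  -0.53] F [0.3 0.3 0.1] w 0.0853
d [  0.4   0.9 100.7] turn -0.003
```

View pics/w1.png

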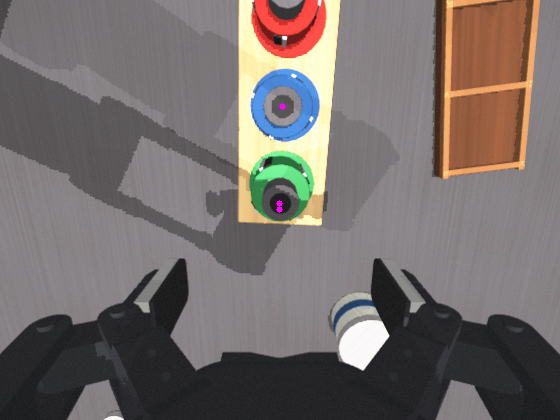

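The predicted marks sit on the hub tops (green at 279,203; blue at 282,106), so the measurement is good. Descending.

>>> {"op": "drive_tool", "data": {
  "steps": [
    [0.5, 0, 30, 0, 1],
    [0.5, 0, 60, 0, 1],
    [0.5, 0, 80, 0, 1],
    [0.5, 0, 95, 0, 1],
    [0.5, 0, 99, 0, 1]
  ]
}}

```text
clock: 3.8
position: [0.4505, -0.1828, 0.0894]
ee_rot: [-0.002, 1.0, -0.001, -0.0]
contact_force: [0.1, 0.7, -0.2]
width: 0.0852
```

```bash
python3 rel.py .452 -.186 .089 0
```

```text
clk 3.80 pos [ 0.4505 -0.1828  0.0894] tilt [-0.001  0.003 -1.   ] ang -0.001 q [-0.53  0.23  1.85  0.    1.06 -0.53] F [ 0.1  0.7 -0.2] w 0.0852
d [1.5 3.2 0.4] turn -0.001
```

>>> {"op": "drive_tool", "data": {
  "steps": [
    [1, 3, 0.5, 0, 1],
    [1, 3, 0.5, 0, 0],
    [1, 3, 0.5, 0, -1],
    [1, 3, 0.5, 0, -1],
    [1, 3, 0.5, 0, -1]
  ]
}}

```text
clock: 4.3
position: [0.4517, -0.1859, 0.0894]
ee_rot: [-0.001, 1.0, -0.001, 0.0]
contact_force: [-0.9, 0.0, 0.2]
width: 0.0282
```

>>> {"op": "drive_tool", "data": {
  "steps": [
    [0, 0, 0, 0, -1],
    [0, 0, 0, 0, -1],
    [0, 0, 0, 0, -1]
  ]
}}

```text
clock: 4.6
position: [0.4517, -0.186, 0.0895]
ee_rot: [-0.001, 1.0, -0.001, 0.0]
contact_force: [-0.2, -0.3, 0.5]
width: 0.0001
```

```bash
python3 rel.py .452 -.186 .089 0
```

```text
clk 4.60 pos [ 0.4517 -0.186   0.0895] tilt [ 0.     0.003 -1.   ] ang -0.001 q [-0.54  0.23  1.85  0.    1.06 -0.54] F [-0.2 -0.3  0.5] w 0.0001
d [0.3 0.  0.5] turn -0.001
```

```bash
python3 - <<'E'
from h import *
a=manip.get_image('wrist');cv2.imwrite('pics/w2.png',a)
b=manip.get_image('side');t=manip.get_image('top')
cv2.imwrite('pics/st2.png',np.hstack([cv2.resize(b[150:330,160:340],(400,400),interpolation=2),cv2.resize(t[170:300,270:400],(400,400),interpolation=2)]))
E
```

```text
(no output)
```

View pics/w2.png

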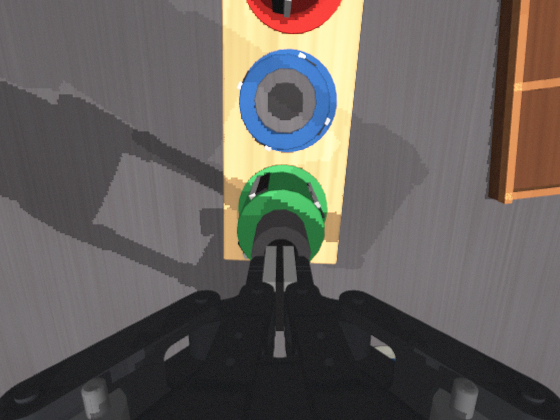

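View pics/st2.png

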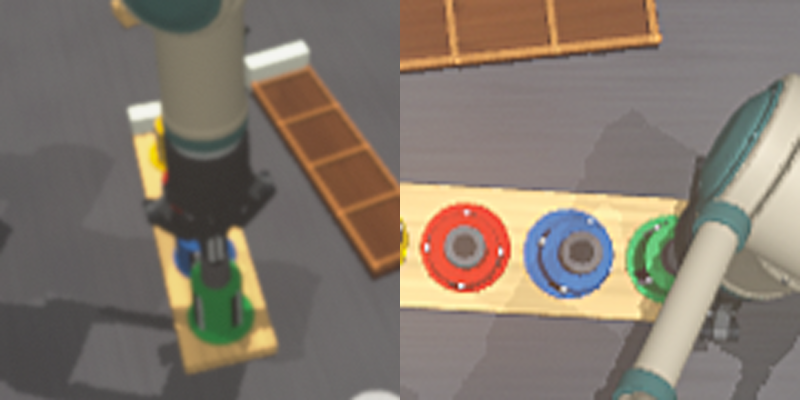

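```bash
python3 - <<'E'
from h import *
s=manip.get_state();w,x,y,z=s['ee_rot'];M=R.from_quat([x,y,z,w]).as_matrix();p=s['position']
P=[p,p+M@[0,0,-.0187],p+M@[0,0,-.0727]]
ims=[]
for n,(r0,r1,c0,c1) in {'side':(170,310,180,320),'wrist':(140,420,140,420)}.items():
    im=manip.get_image(n);q=proj(n,P);print(n,q.round(1))
    k=400/(r1-r0);im=cv2.resize(im[r0:r1,c0:c1],(400,400),interpolation=2)
    for a,col in zip(q,[(255,0,255),(0,255,255),(255,255,0)]): cv2.circle(im,(int((a[0]-c0+.5)*k),int((a[1]-r0+.5)*k)),4,col,-1)
    g=proj(n,np.r_[circ(.452,-.186,.117,.016),circ(.452,-.186,.085,.016)])
    for a in g: cv2.circle(im,(int((a[0]-c0+.5)*k),int((a[1]-r0+.5)*k)),1,(255,255,255),-1)
    ims.append(im)
cv2.imwrite('pics/c3.png',np.hstack(ims))
c=manip.get_calibration('wrist');Rm=cv2.Rodrigues(c['rvec'])[0];print('cam rel tcp',M.T@(-Rm.T@c['tvec']-p))
E
```

```text
side [[256.1 273.3]
 [255.8 268.5]
 [254.8 253.6]]
wrist [[277.6 234.3]
 [277.4 246.8]
 [276.6 303.8]]
cam rel tcp [ 0.00103416 -0.07020579 -0.1776252 ]
```

View pics/c3.png

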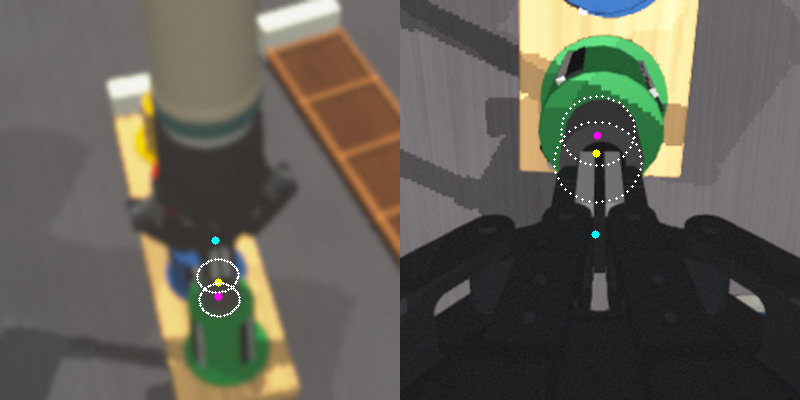

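```bash
python3 - <<'E'
from h import *
s=manip.get_state();w,x,y,z=s['ee_rot'];M=R.from_quat([x,y,z,w]).as_matrix();p=s['position']
for zz in range(0,-70,-8): print(zz,proj('wrist',[p+M@[dx,dy,zz/1e3] for dx,dy in((-.008,-.011),(.008,-.011),(0,0))]).round(0).tolist(), proj('side',[p+M@[0,.011,zz/1e3]]).round(0))
im=manip.get_image('wrist');cv2.imwrite('pics/w4.png',cv2.resize(im[190:330,200:360],None,fx=4.2,fy=4.2,interpolation=2))
im=manip.get_image('side');cv2.imwrite('pics/s4.png',cv2.resize(im[210:310,200:310],None,fx=5.5,fy=5.5,interpolation=2))
E
```

```text
0 [[264.0, 217.0], [291.0, 217.0], [278.0, 234.0]] [[257. 277.]]
-8 [[263.0, 222.0], [291.0, 222.0], [277.0, 239.0]] [[257. 275.]]
-16 [[263.0, 226.0], [292.0, 226.0], [277.0, 245.0]] [[257. 273.]]
-24 [[262.0, 232.0], [292.0, 232.0], [277.0, 251.0]] [[257. 271.]]
-32 [[261.0, 237.0], [293.0, 237.0], [277.0, 257.0]] [[257. 269.]]
-40 [[260.0, 244.0], [294.0, 244.0], [277.0, 265.0]] [[257. 267.]]
-48 [[259.0, 251.0], [295.0, 251.0], [277.0, 273.0]] [[257. 264.]]
-56 [[258.0, 259.0], [296.0, 259.0], [277.0, 282.0]] [[256. 262.]]
-64 [[257.0, 267.0], [297.0, 267.0], [277.0, 292.0]] [[256. 260.]]
```

View pics/w4.png

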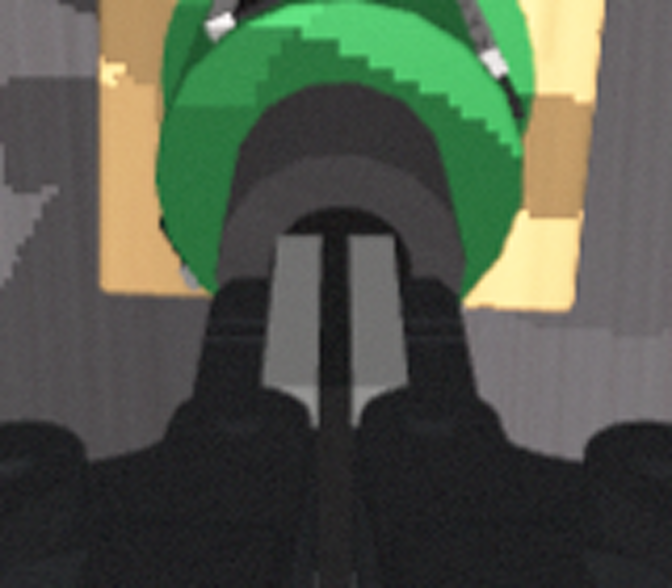

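View pics/s4.png

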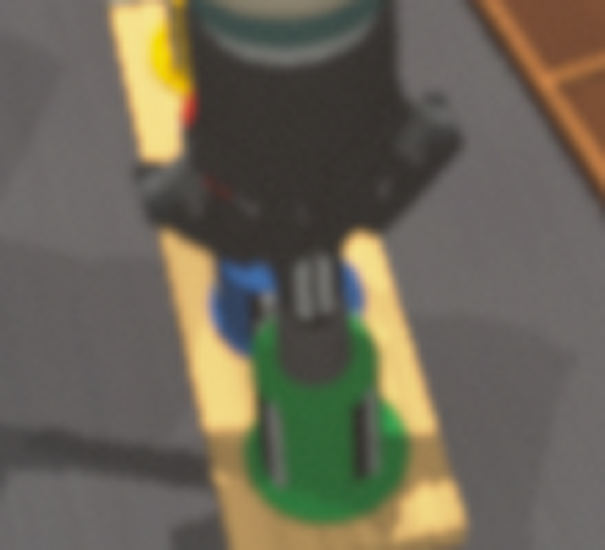

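Pads closed on air. Both cameras put the shut fingertips about 38 mm above the reported TCP: rows 246 in the wrist view and 268 in the side view, where the reported TCP would project to 217 and 277. So the real tips were just above the hub. I'll rise, open, and measure the offset again.

>>> {"op": "drive_tool", "data": {
  "steps": [
    [0, 0, -15, 0, -1],
    [0, 0, -30, 0, -1],
    [0, 0, -30, 0, -1]
  ]
}}

```text
clock: 5.25
position: [0.4532, -0.1868, 0.121]
ee_rot: [-0.0, 1.0, -0.001, 0.002]
contact_force: [-0.1, -1.0, 0.7]
width: 0.0002
```

```bash
python3 - <<'E'
from h import *
s=manip.get_state();w,x,y,z=s['ee_rot'];M=R.from_quat([x,y,z,w]).as_matrix();p=s['position'];print(s['clock'],p,s['width'])
for zz in range(0,-80,-8): print(zz, proj('wrist',[p+M@[0,-.011,zz/1e3]]).round(0),proj('side',[p+M@[0,.011,zz/1e3],p+M@[0,0,zz/1e3]]).round(1).tolist())
im=manip.get_image('side');cv2.imwrite('pics/s5.png',cv2.resize(im[180:290,200:310],None,fx=5,fy=5,interpolation=2))
E
```

```text
5.25 [ 0.45316705 -0.18684639  0.12104605] 0.00019708778529099868
0 [[278. 217.]] [[257.6, 269.0], [256.3, 265.1]]
-8 [[277. 222.]] [[257.5, 266.8], [256.2, 263.0]]
-16 [[277. 226.]] [[257.3, 264.6], [256.0, 260.8]]
-24 [[277. 232.]] [[257.2, 262.4], [255.9, 258.5]]
-32 [[277. 237.]] [[257.0, 260.1], [255.7, 256.3]]
-40 [[277. 244.]] [[256.9, 257.9], [255.5, 254.0]]
-48 [[277. 251.]] [[256.7, 255.6], [255.4, 251.7]]
-56 [[277. 259.]] [[256.5, 253.2], [255.2, 249.3]]
-64 [[277. 267.]] [[256.4, 250.9], [255.0, 247.0]]
-72 [[277. 277.]] [[256.2, 248.4], [254.9, 244.6]]
```

View pics/s5.png

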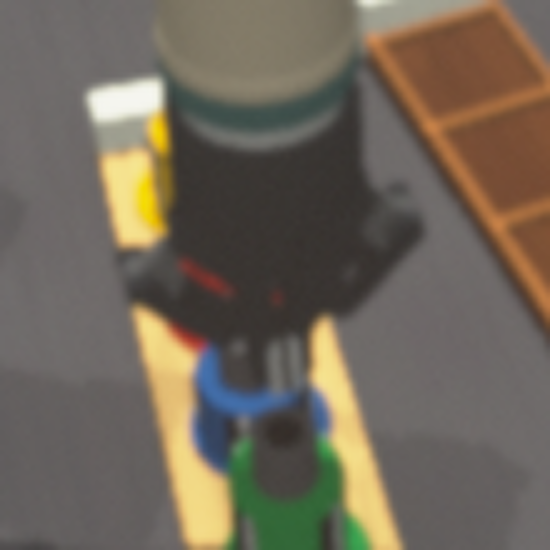

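>>> {"op": "drive_tool", "data": {
  "steps": [
    [-1, 0, -10, 0, 1],
    [-1, 0, -10, 0, 1],
    [-1, 0, -10, 0, 1],
    [-1, 0, -10, 0, 1],
    [-1, 0, -10, 0, 1]
  ]
}}

```text
clock: 5.8
position: [0.4511, -0.1863, 0.1297]
ee_rot: [-0.001, 1.0, -0.001, 0.001]
contact_force: [0.2, -0.2, 0.0]
width: 0.0725
```

```bash
python3 rel.py .452 -.186 .062 0
```

```text
clk 5.80 pos [ 0.4511 -0.1863  0.1297] tilt [ 0.001  0.002 -1.   ] ang -0.001 q [-0.54  0.19  1.79  0.    1.16 -0.54] F [ 0.2 -0.2  0. ] w 0.0725
d [ 0.8 -0.2 67.7] turn -0.001
```

>>> {"op": "drive_tool", "data": {
  "steps": [
    [0.5, 0, 20, 0, 1],
    [0.5, 0, 35, 0, 1],
    [0.5, 0, 48, 0, 1],
    [0.5, 0, 56, 0, 1],
    [0.5, 0, 60, 0, 1]
  ]
}}

```text
clock: 6.3
position: [0.4512, -0.1859, 0.0688]
ee_rot: [-0.001, 1.0, -0.001, -0.0]
contact_force: [0.5, -0.2, 0.2]
width: 0.0853
```

>>> {"op": "drive_tool", "data": {
  "steps": [
    [1, 0, 4, 0, 1],
    [1, 0, 7, 0, 1],
    [1, 0, 7, 0, 1]
  ]
}}

```text
clock: 6.6
position: [0.4523, -0.1859, 0.0617]
ee_rot: [-0.001, 1.0, -0.001, -0.0]
contact_force: [0.9, 0.5, 0.0]
width: 0.0856
```

```bash
python3 rel.py .452 -.186 .062 0;  python3 - <<'E'
from h import *
a=manip.get_image('wrist');cv2.imwrite('pics/w6.png',a)
E
```

```text
clk 6.60 pos [ 0.4523 -0.1859  0.0617] tilt [-0.     0.003 -1.   ] ang -0.001 q [-0.53  0.27  1.89  0.    0.99 -0.53] F [0.9 0.5 0. ] w 0.0856
d [-0.3  0.1 -0.3] turn -0.001
```

View pics/w6.png

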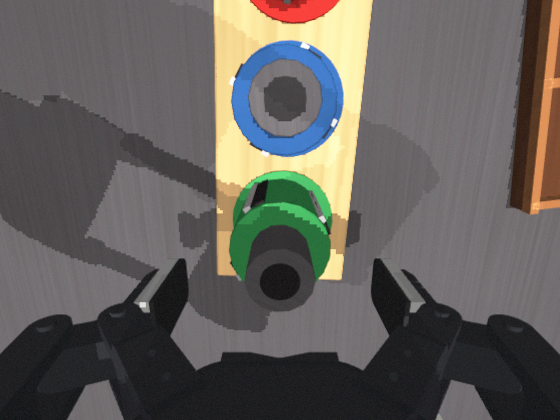

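The hub now stands between the pads (hub top at 280,283), with no contact force. Closing.

>>> {"op": "drive_tool", "data": {
  "steps": [
    [0, 0, 0, 0, -1],
    [0, 0, 0, 0, -1],
    [0, 0, 0, 0, -1],
    [0, 0, 0, 0, -1],
    [0, 0, 0, 0, -1]
  ],
  "squeeze": 60
}}

```text
clock: 7.15
position: [0.4526, -0.1861, 0.0625]
ee_rot: [-0.001, 1.0, -0.001, 0.0]
contact_force: [-1.0, 0.3, 4.0]
width: 0.0298
```

```bash
python3 - <<'E'
from h import *
a=manip.get_image('wrist');cv2.imwrite('pics/w7.png',a)
E
python3 rel.py .452 -.186 .062 0
```

```text
clk 7.20 pos [ 0.4526 -0.1861  0.0625] tilt [ 0.001  0.002 -1.   ] ang -0.001 q [-0.53  0.27  1.89  0.    0.99 -0.53] F [-0.7 -0.3  3.9] w 0.0300
d [-0.6 -0.1  0.5] turn -0.001
```

View pics/w7.png

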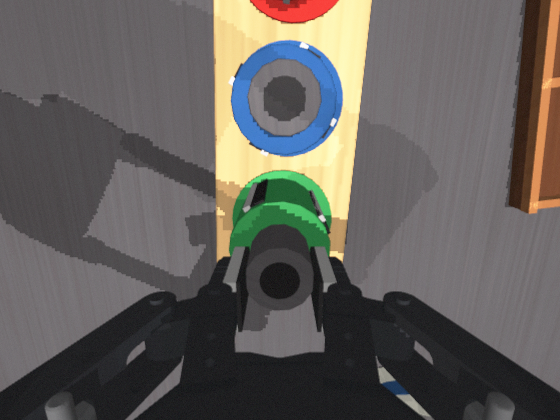

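>>> {"op": "drive_tool", "data": {
  "steps": [
    [0, 0, -4, 0, -1],
    [0, 0, -15, 0, -1],
    [0, 0, -35, 0, -1],
    [0, 0, -60, 0, -1],
    [0, 0, -85, 0, -1]
  ]
}}

```text
clock: 7.7
position: [0.4517, -0.1858, 0.1479]
ee_rot: [-0.002, 1.0, -0.001, -0.001]
contact_force: [1.4, -0.3, -6.6]
width: 0.0294
```

```bash
python3 rel.py .644 .1165 .18 0;python3 - <<'E'
from h import *
a=manip.get_image('wrist');cv2.imwrite('pics/w8.png',a)
E
```

```text
clk 7.70 pos [ 0.4517 -0.1858  0.1479] tilt [-0.001  0.003 -1.   ] ang -0.001 q [-0.53  0.18  1.76  0.    1.21 -0.53] F [ 1.4 -0.3 -6.6] w 0.0294
d [ 191.9 -302.7  -31.3] turn -0.001
```

View pics/w8.png

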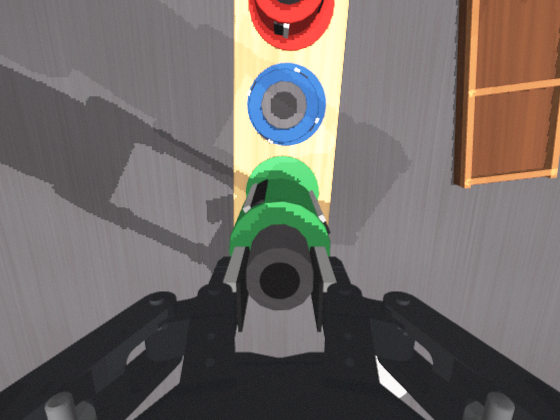

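Green is held firmly (weight about 6.6 N, same pose in the hand). Carrying it to the pocket next to the rack's block.

>>> {"op": "drive_tool", "data": {
  "steps": [
    [12, -8, -12, 0, -1],
    [35, -30, -24, 0, -1],
    [60, -65, -31, 0, -1],
    [82, -100, -31, 0, -1],
    [104, -136, -31, 0, -1]
  ]
}}

```text
clock: 8.25
position: [0.5586, -0.0502, 0.1831]
ee_rot: [0.0, 1.0, -0.001, 0.003]
contact_force: [0.7, -0.6, -6.6]
width: 0.0295
```

```bash
python3 rel.py .644 .1165 .18 0
```

```text
clk 8.25 pos [ 0.5586 -0.0502  0.1831] tilt [ 0.005 -0.001 -1.   ] ang -0.002 q [-0.21  0.26  1.56  0.    1.32 -0.21] F [ 0.7 -0.6 -6.6] w 0.0295
d [  85.1 -166.8    3.4] turn -0.002
```

>>> {"op": "drive_tool", "data": {
  "steps": [
    [20, -40, 0, 0, -1],
    [40, -80, 1, 0, -1],
    [60, -120, 2, 0, -1],
    [75, -150, 3, 0, -1],
    [85, -166, 3, 0, -1]
  ]
}}

```text
clock: 8.75
position: [0.644, 0.1193, 0.1784]
ee_rot: [-0.001, 1.0, 0.0, 0.001]
contact_force: [-0.1, -1.7, -5.9]
width: 0.0297
```

```bash
python3 rel.py .644 .1165 .1 0
```

```text
clk 8.75 pos [0.644  0.1193 0.1784] tilt [ 0.003  0.001 -1.   ] ang 0.001 q [0.08 0.4  1.35 0.   1.38 0.08] F [-0.1 -1.7 -5.9] w 0.0297
d [-0.2  2.9 78.4] turn 0.001
```

>>> {"op": "drive_tool", "data": {
  "steps": [
    [0, 3, 20, 0, -1],
    [0, 3, 50, 0, -1],
    [0, 3, 75, 0, -1],
    [0, 3, 90, 0, -1],
    [0, 3, 97, 0, -1]
  ]
}}

```text
clock: 9.25
position: [0.6419, 0.1163, 0.0779]
ee_rot: [-0.0, 1.0, 0.0, -0.002]
contact_force: [-0.3, 0.9, -6.3]
width: 0.0299
```

```bash
python3 rel.py .644 .1165 .0555 0;python3 - <<'E'
from h import *
a=manip.get_image('wrist');cv2.imwrite('pics/w9.png',a)
E
```

```text
clk 9.25 pos [0.6419 0.1163 0.0779] tilt [-0.004  0.001 -1.   ] ang 0.001 q [0.07 0.47 1.5  0.   1.17 0.07] F [-0.3  0.9 -6.3] w 0.0299
d [ 2.2 -0.2 22.4] turn 0.001
```

View pics/w9.png

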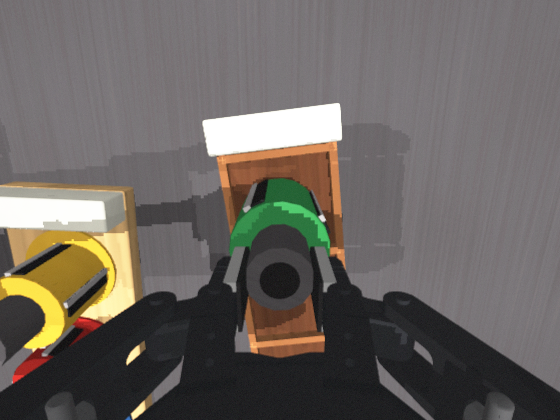

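>>> {"op": "drive_tool", "data": {
  "steps": [
    [2, 0, 8, 0, -1],
    [2, 0, 14, 0, -1],
    [2, 0, 18, 0, -1],
    [2, 0, 20, 0, -1],
    [2, 0, 21, 0, -1]
  ]
}}

```text
clock: 9.8
position: [0.6442, 0.1163, 0.057]
ee_rot: [-0.0, 1.0, 0.0, -0.001]
contact_force: [0.0, 0.4, -5.1]
width: 0.03
```

```bash
python3 rel.py .644 .1165 .0555 0
```

```text
clk 9.80 pos [0.6442 0.1163 0.057 ] tilt [-0.003  0.001 -1.   ] ang 0.001 q [0.07 0.49 1.52 0.   1.13 0.07] F [ 0.   0.4 -5.1] w 0.0300
d [-0.2 -0.2  1.5] turn 0.001
```

>>> {"op": "drive_tool", "data": {
  "steps": [
    [0, 0, 1, 0, -1],
    [0, 0, 2, 0, -1],
    [0, 0, 2, 0, -1]
  ]
}}

```text
clock: 10.1
position: [0.6445, 0.1162, 0.0556]
ee_rot: [-0.0, 1.0, 0.0, -0.001]
contact_force: [0.1, 0.1, -3.8]
width: 0.0298
```

>>> {"op": "drive_tool", "data": {
  "steps": [
    [0, 0, 1, 0, -1],
    [0, 0, 1, 0, -1]
  ]
}}

```text
clock: 10.3
position: [0.6446, 0.1162, 0.0556]
ee_rot: [-0.0, 1.0, 0.0, -0.001]
contact_force: [-1.9, -0.4, 0.5]
width: 0.0298
```

Supported by the floor. Releasing slowly.

>>> {"op": "drive_tool", "data": {
  "steps": [
    [0, 0, 0, 0, 0],
    [0, 0, 0, 0, 0.3],
    [0, 0, 0, 0, 1],
    [0, 0, 0, 0, 1],
    [0, 0, 0, 0, 1]
  ]
}}

```text
clock: 10.8
position: [0.6448, 0.1162, 0.0557]
ee_rot: [-0.0, 1.0, 0.0, -0.0]
contact_force: [0.9, 0.3, -0.2]
width: 0.0851
```

>>> {"op": "drive_tool", "data": {
  "steps": [
    [0, 0, -15, 0, 1],
    [0, 0, -45, 0, 1],
    [0, 0, -80, 0, 1],
    [0, 0, -110, 0, 1],
    [0, 0, -120, 0, 1]
  ]
}}

```text
clock: 11.3
position: [0.647, 0.1163, 0.1795]
ee_rot: [-0.001, 1.0, 0.0, 0.003]
contact_force: [1.1, -1.3, 0.2]
width: 0.0856
```

```bash
python3 - <<'E'
from h import *
a=manip.get_image('wrist');cv2.imwrite('pics/w10.png',a)
E
python3 rel.py .455 -.1085 .18 0
```

```text
clk 11.35 pos [0.6469 0.1163 0.1795] tilt [ 0.006  0.001 -1.   ] ang 0.001 q [0.07 0.4  1.35 0.   1.38 0.07] F [ 0.2 -1.1  2. ] w 0.0856
d [-192.1  224.6   -1.9] turn 0.001
```

View pics/w10.png

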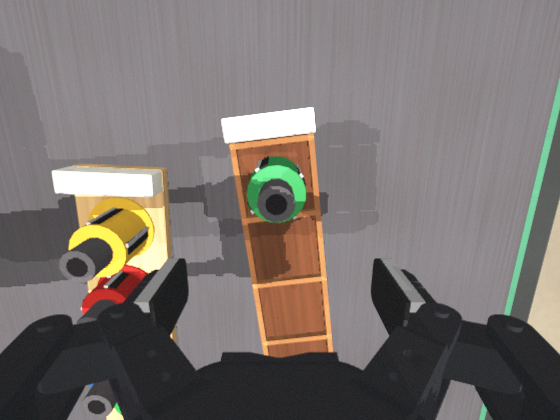

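Green stands in the pocket next to the white block. Blue next.

>>> {"op": "drive_tool", "data": {
  "steps": [
    [-32, 38, 0, 0, 1],
    [-64, 75, 0, 0, 1],
    [-96, 113, 0, 0, 1],
    [-128, 150, 0, 0, 1],
    [-160, 188, 0, 0, 1]
  ]
}}

```text
clock: 11.85
position: [0.4846, -0.0726, 0.1765]
ee_rot: [-0.001, 1.0, 0.001, 0.001]
contact_force: [0.2, -0.5, -0.1]
width: 0.0852
```

```bash
python3 rel.py .455 -.1085 .12 0
```

```text
clk 11.85 pos [ 0.4846 -0.0726  0.1765] tilt [ 0.003  0.002 -1.   ] ang 0.002 q [-0.29  0.16  1.71  0.    1.27 -0.3 ] F [ 0.2 -0.5 -0.1] w 0.0852
d [-29.8  36.   56.3] turn 0.002
```

>>> {"op": "drive_tool", "data": {
  "steps": [
    [-20, 24, 0, 0, 1],
    [-29, 36, 5, 0, 1],
    [-29, 36, 30, 0, 1],
    [-29, 36, 56, 0, 1],
    [-29, 36, 60, 0, 1]
  ]
}}

```text
clock: 12.35
position: [0.4521, -0.1074, 0.1124]
ee_rot: [-0.003, 1.0, 0.001, -0.003]
contact_force: [0.2, 0.3, -0.4]
width: 0.0855
```

```bash
python3 rel.py .455 -.1085 .046 0
```

```text
clk 12.35 pos [ 0.4521 -0.1074  0.1124] tilt [-0.005  0.005 -1.   ] ang 0.001 q [-0.39  0.18  1.86  0.    1.11 -0.39] F [ 0.2  0.3 -0.4] w 0.0855
d [ 3.3  1.5 66.4] turn 0.001
```

>>> {"op": "drive_tool", "data": {
  "steps": [
    [3, 1, 20, 0, 1],
    [3, 1, 40, 0, 1],
    [3, 1, 55, 0, 1],
    [3, 1, 62, 0, 1],
    [3, 1, 62, 0, 1]
  ]
}}

```text
clock: 12.85
position: [0.4541, -0.1076, 0.0496]
ee_rot: [-0.003, 1.0, 0.001, -0.004]
contact_force: [0.1, 0.7, -0.0]
width: 0.0852
```

```bash
python3 rel.py .455 -.1085 .046 0
```

```text
clk 12.85 pos [ 0.4541 -0.1076  0.0496] tilt [-0.007  0.006 -1.   ] ang 0.001 q [-0.38  0.26  1.94  0.    0.95 -0.39] F [ 0.1  0.7 -0. ] w 0.0852
d [0.9 0.9 3.6] turn 0.001
```

>>> {"op": "drive_tool", "data": {
  "steps": [
    [1, 1, 3.5, 0, 1],
    [1, 1, 3.5, 0, 1],
    [1, 1, 3.5, 0, -1],
    [1, 1, 3.5, 0, -1],
    [1, 1, 3.5, 0, -1]
  ]
}}

```text
clock: 13.35
position: [0.4553, -0.1087, 0.0465]
ee_rot: [-0.003, 1.0, 0.001, -0.003]
contact_force: [-0.4, 0.2, 0.4]
width: 0.0438
```

>>> {"op": "drive_tool", "data": {
  "steps": [
    [0, 0, 0, 0, -1],
    [0, 0, 0, 0, -1],
    [0, 0, 0, 0, -1]
  ]
}}

```text
clock: 13.65
position: [0.4551, -0.1087, 0.0468]
ee_rot: [-0.003, 1.0, 0.001, -0.003]
contact_force: [-1.9, 0.2, 5.2]
width: 0.0298
```

>>> {"op": "drive_tool", "data": {
  "steps": [
    [0, 0, -4, 0, -1],
    [0, 0, -15, 0, -1],
    [0, 0, -35, 0, -1],
    [0, 0, -60, 0, -1],
    [0, 0, -90, 0, -1]
  ]
}}

```text
clock: 14.15
position: [0.4545, -0.1087, 0.1369]
ee_rot: [-0.003, 1.0, 0.001, -0.005]
contact_force: [0.6, -0.9, -6.0]
width: 0.0296
```

```bash
python3 rel.py .654 .0333 .17 0;python3 - <<'E'
from h import *
a=manip.get_image('wrist');cv2.imwrite('pics/w11.png',a)
E
```

```text
clk 14.15 pos [ 0.4545 -0.1087  0.1369] tilt [-0.01   0.007 -1.   ] ang 0.001 q [-0.39  0.16  1.81  0.    1.18 -0.39] F [ 0.6 -0.9 -6. ] w 0.0296
d [ 199.4 -141.9  -34.1] turn 0.001
```

View pics/w11.png

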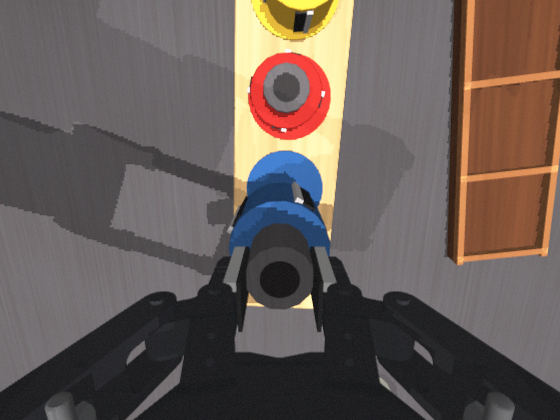

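>>> {"op": "drive_tool", "data": {
  "steps": [
    [15, -8, -10, 0, -1],
    [48, -32, -22, 0, -1],
    [82, -57, -33, 0, -1],
    [116, -82, -33, 0, -1],
    [150, -107, -33, 0, -1]
  ]
}}

```text
clock: 14.7
position: [0.609, -0.0018, 0.1749]
ee_rot: [-0.001, 1.0, 0.001, -0.0]
contact_force: [0.5, -0.4, -5.5]
width: 0.0296
```

```bash
python3 rel.py .654 .0333 .17 0
```

```text
clk 14.70 pos [ 0.609  -0.0018  0.1749] tilt [-0.     0.003 -1.   ] ang 0.002 q [-0.12  0.34  1.46  0.    1.34 -0.12] F [ 0.5 -0.4 -5.5] w 0.0296
d [ 45. -35.   5.] turn 0.002
```

>>> {"op": "drive_tool", "data": {
  "steps": [
    [25, -20, 3, 0, -1],
    [40, -32, 10, 0, -1],
    [45, -35, 30, 0, -1],
    [45, -35, 60, 0, -1],
    [45, -35, 85, 0, -1]
  ]
}}

```text
clock: 15.2
position: [0.6523, 0.0333, 0.0872]
ee_rot: [-0.001, 1.0, 0.001, -0.002]
contact_force: [-0.5, -0.7, -6.3]
width: 0.0298
```

```bash
python3 rel.py .654 .0333 .04 0
```

```text
clk 15.20 pos [0.6523 0.0333 0.0872] tilt [-0.004  0.002 -1.   ] ang 0.002 q [-0.06  0.46  1.48  0.    1.2  -0.06] F [-0.5 -0.7 -6.3] w 0.0298
d [ 1.9  0.2 47.2] turn 0.002
```

>>> {"op": "drive_tool", "data": {
  "steps": [
    [2, 0, 18, 0, -1],
    [2, 0, 32, 0, -1],
    [2, 0, 40, 0, -1],
    [2, 0, 44, 0, -1],
    [2, 0, 45, 0, -1]
  ]
}}

```text
clock: 15.7
position: [0.6544, 0.0333, 0.0424]
ee_rot: [-0.001, 1.0, 0.001, -0.002]
contact_force: [0.1, 0.4, -5.6]
width: 0.0299
```

>>> {"op": "drive_tool", "data": {
  "steps": [
    [0, 0, 1, 0, -1],
    [0, 0, 2, 0, -1],
    [0, 0, 2, 0, -1]
  ]
}}

```text
clock: 16.0
position: [0.6547, 0.0333, 0.041]
ee_rot: [-0.001, 1.0, 0.001, -0.001]
contact_force: [-0.5, -0.5, -5.6]
width: 0.0295
```

>>> {"op": "drive_tool", "data": {
  "steps": [
    [0, 0, 1.5, 0, -1],
    [0, 0, 1.5, 0, -1],
    [0, 0, 1.5, 0, -1]
  ]
}}

```text
clock: 16.3
position: [0.655, 0.0332, 0.0399]
ee_rot: [-0.001, 1.0, 0.001, -0.001]
contact_force: [-0.7, 0.5, -4.1]
width: 0.0298
```

>>> {"op": "drive_tool", "data": {
  "steps": [
    [0, 0, 1.5, 0, -1],
    [0, 0, 1.5, 0, -1]
  ]
}}

```text
clock: 16.5
position: [0.6551, 0.0331, 0.0398]
ee_rot: [-0.001, 1.0, 0.001, -0.001]
contact_force: [-3.0, -0.6, 3.0]
width: 0.0301
```

>>> {"op": "drive_tool", "data": {
  "steps": [
    [0, 0, 0, 0, 0],
    [0, 0, 0, 0, 0.3],
    [0, 0, 0, 0, 1],
    [0, 0, 0, 0, 1],
    [0, 0, 0, 0, 1]
  ]
}}

```text
clock: 17.0
position: [0.6552, 0.0331, 0.0398]
ee_rot: [-0.001, 1.0, 0.001, -0.0]
contact_force: [0.1, -1.0, -0.5]
width: 0.0856
```

>>> {"op": "drive_tool", "data": {
  "steps": [
    [0, 0, -15, 0, 1],
    [0, 0, -45, 0, 1],
    [0, 0, -80, 0, 1],
    [0, 0, -115, 0, 1],
    [0, 0, -130, 0, 1]
  ]
}}

```text
clock: 17.5
position: [0.6573, 0.0328, 0.1738]
ee_rot: [-0.001, 1.0, 0.001, 0.003]
contact_force: [0.3, -0.2, 0.5]
width: 0.0854
```

```bash
python3 - <<'E'
from h import *
a=manip.get_image('wrist');cv2.imwrite('pics/w12.png',a)
E
python3 rel.py .4585 -.020 .18 0
```

```text
clk 17.55 pos [0.6581 0.0328 0.1753] tilt [ 0.008  0.001 -1.   ] ang 0.002 q [-0.06  0.41  1.35  0.    1.37 -0.06] F [ 1.  -0.1  1.6] w 0.0852
d [-199.7   52.4   -6.4] turn 0.002
```

View pics/w12.png

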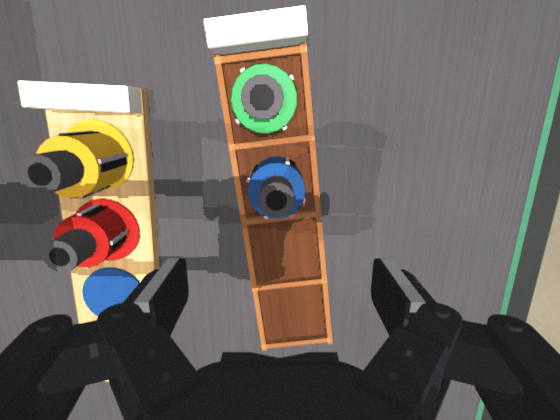

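Green and blue stand in their pockets. Red next.

>>> {"op": "drive_tool", "data": {
  "steps": [
    [-45, 12, 0, 0, 1],
    [-90, 24, 0, 0, 1],
    [-135, 36, 0, 0, 1],
    [-175, 46, 0, 0, 1],
    [-199, 52, 0, 0, 1]
  ]
}}

```text
clock: 18.05
position: [0.4552, -0.0197, 0.1726]
ee_rot: [-0.001, 1.0, 0.001, 0.002]
contact_force: [0.0, -0.4, -0.2]
width: 0.0852
```

```bash
python3 rel.py .4585 -.0200 .1 0
```

```text
clk 18.05 pos [ 0.4552 -0.0197  0.1726] tilt [ 0.005  0.002 -1.   ] ang 0.002 q [-0.2   0.11  1.78  0.    1.25 -0.2 ] F [ 0.  -0.4 -0.2] w 0.0852
d [ 3.   0.4 72.6] turn 0.002
```

>>> {"op": "drive_tool", "data": {
  "steps": [
    [3, 0, 25, 0, 1],
    [3, 0, 55, 0, 1],
    [3, 0, 85, 0, 1],
    [3, 0, 110, 0, 1],
    [3, 0, 125, 0, 1]
  ]
}}

```text
clock: 18.55
position: [0.4567, -0.0191, 0.0452]
ee_rot: [-0.001, 1.0, 0.001, 0.0]
contact_force: [-0.1, -0.1, 0.8]
width: 0.0853
```

```bash
python3 rel.py .4585 -.0200 .038 0
```

```text
clk 18.55 pos [ 0.4567 -0.0191  0.0452] tilt [ 0.001  0.002 -1.   ] ang 0.002 q [-0.2   0.24  1.97  0.    0.92 -0.2 ] F [-0.1 -0.1  0.8] w 0.0853
d [1.8 0.9 7.2] turn 0.002
```

>>> {"op": "drive_tool", "data": {
  "steps": [
    [2, 1, 5, 0, 1],
    [2, 1, 7, 0, 1],
    [2, 1, 7, 0, -1],
    [2, 1, 7, 0, -1],
    [2, 1, 7, 0, -1]
  ]
}}

```text
clock: 19.05
position: [0.4594, -0.0203, 0.0389]
ee_rot: [-0.001, 1.0, 0.001, 0.001]
contact_force: [0.3, -0.6, 0.6]
width: 0.0437
```

>>> {"op": "drive_tool", "data": {
  "steps": [
    [0, 0, 0, 0, -1],
    [0, 0, 0, 0, -1],
    [0, 0, 0, 0, -1]
  ]
}}

```text
clock: 19.35
position: [0.4594, -0.0203, 0.0396]
ee_rot: [-0.001, 1.0, 0.001, 0.001]
contact_force: [-2.5, -0.4, 5.9]
width: 0.0297
```

>>> {"op": "drive_tool", "data": {
  "steps": [
    [0, 0, -4, 0, -1],
    [0, 0, -15, 0, -1],
    [0, 0, -35, 0, -1],
    [0, 0, -60, 0, -1],
    [0, 0, -90, 0, -1]
  ]
}}

```text
clock: 19.85
position: [0.4579, -0.0201, 0.1298]
ee_rot: [-0.001, 1.0, 0.001, 0.0]
contact_force: [0.5, 0.1, -5.7]
width: 0.0301
```

```bash
python3 rel.py .6642 -.0501 .16 0;python3 - <<'E'
from h import *
a=manip.get_image('wrist');cv2.imwrite('pics/w13.png',a)
E
```

```text
clk 19.85 pos [ 0.4579 -0.0201  0.1298] tilt [ 0.     0.002 -1.   ] ang 0.002 q [-0.2   0.15  1.85  0.    1.15 -0.2 ] F [ 0.5  0.1 -5.7] w 0.0301
d [206.2  30.2 -30.2] turn 0.002
```

View pics/w13.png

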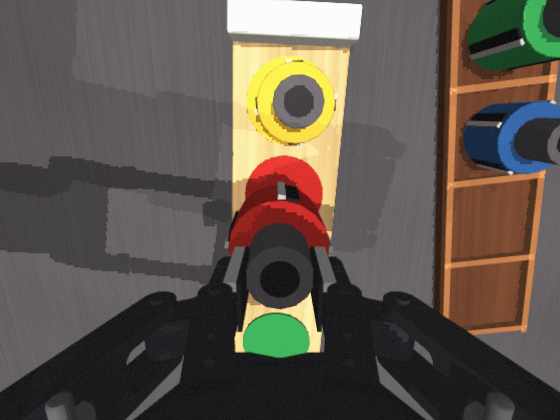

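>>> {"op": "drive_tool", "data": {
  "steps": [
    [15, 2, -5, 0, -1],
    [50, 7, -12, 0, -1],
    [90, 13, -15, 0, -1],
    [130, 19, -15, 0, -1],
    [165, 24, -15, 0, -1]
  ]
}}

```text
clock: 20.4
position: [0.6285, -0.0449, 0.1511]
ee_rot: [-0.0, 1.0, 0.001, 0.005]
contact_force: [-0.2, 0.1, -5.1]
width: 0.0297
```

```bash
python3 rel.py .6642 -.0501 .0326 0
```

```text
clk 20.40 pos [ 0.6285 -0.0449  0.1511] tilt [ 0.011  0.    -1.   ] ang 0.002 q [-0.18  0.38  1.46  0.    1.29 -0.19] F [-0.2  0.1 -5.1] w 0.0297
d [ 34.5   5.3 118.9] turn 0.002
```

>>> {"op": "drive_tool", "data": {
  "steps": [
    [22, 3, 0, 0, -1],
    [32, 5, 5, 0, -1],
    [34, 5, 25, 0, -1],
    [34, 5, 50, 0, -1],
    [34, 5, 75, 0, -1]
  ]
}}

```text
clock: 20.9
position: [0.6618, -0.0495, 0.0747]
ee_rot: [-0.0, 1.0, 0.001, 0.004]
contact_force: [-0.4, 0.1, -6.4]
width: 0.0298
```

```bash
python3 rel.py .6642 -.0501 .0326 0
```

```text
clk 20.90 pos [ 0.6618 -0.0495  0.0747] tilt [ 0.008  0.001 -1.   ] ang 0.002 q [-0.18  0.48  1.49  0.    1.16 -0.18] F [-0.4  0.1 -6.4] w 0.0298
d [ 2.1  0.7 42.2] turn 0.002
```

>>> {"op": "drive_tool", "data": {
  "steps": [
    [2, 0.5, 16, 0, -1],
    [2, 0.5, 28, 0, -1],
    [2, 0.5, 36, 0, -1],
    [2, 0.5, 40, 0, -1],
    [2, 0.5, 41, 0, -1]
  ]
}}

```text
clock: 21.4
position: [0.6642, -0.0499, 0.0339]
ee_rot: [-0.0, 1.0, 0.001, 0.004]
contact_force: [0.1, -0.2, -5.1]
width: 0.0298
```

>>> {"op": "drive_tool", "data": {
  "steps": [
    [0, 0, 1, 0, -1],
    [0, 0, 2, 0, -1],
    [0, 0, 2, 0, -1]
  ]
}}

```text
clock: 21.7
position: [0.6648, -0.0501, 0.0326]
ee_rot: [-0.0, 1.0, 0.001, 0.005]
contact_force: [-0.3, 0.0, -4.6]
width: 0.0295
```

>>> {"op": "drive_tool", "data": {
  "steps": [
    [0, 0, 1.5, 0, -1],
    [0, 0, 1.5, 0, -1]
  ]
}}

```text
clock: 21.9
position: [0.6648, -0.0502, 0.0325]
ee_rot: [-0.0, 1.0, 0.001, 0.005]
contact_force: [-3.2, 0.3, 3.8]
width: 0.0299
```

>>> {"op": "drive_tool", "data": {
  "steps": [
    [0, 0, 0, 0, 0],
    [0, 0, 0, 0, 0.3],
    [0, 0, 0, 0, 1],
    [0, 0, 0, 0, 1],
    [0, 0, 0, 0, 1]
  ]
}}

```text
clock: 22.4
position: [0.665, -0.0502, 0.0325]
ee_rot: [-0.0, 1.0, 0.001, 0.006]
contact_force: [1.0, -0.6, 0.0]
width: 0.0854
```

>>> {"op": "drive_tool", "data": {
  "steps": [
    [0, 0, -15, 0, 1],
    [0, 0, -45, 0, 1],
    [0, 0, -80, 0, 1],
    [0, 0, -115, 0, 1],
    [0, 0, -140, 0, 1]
  ]
}}

```text
clock: 22.9
position: [0.6643, -0.0503, 0.1751]
ee_rot: [0.0, 1.0, 0.001, 0.007]
contact_force: [0.5, -0.8, 1.0]
width: 0.0855
```

```bash
python3 - <<'E'
from h import *
a=manip.get_image('wrist');cv2.imwrite('pics/w14.png',a)
E
python3 rel.py .470 .058 .18 0
```

```text
clk 22.95 pos [ 0.6666 -0.0507  0.1795] tilt [ 0.021 -0.002 -1.   ] ang 0.002 q [-0.18  0.41  1.34  0.    1.37 -0.18] F [ 2.  -1.   2.3] w 0.0852
d [-196.4 -109.1   -4.9] turn 0.002
```

View pics/w14.png

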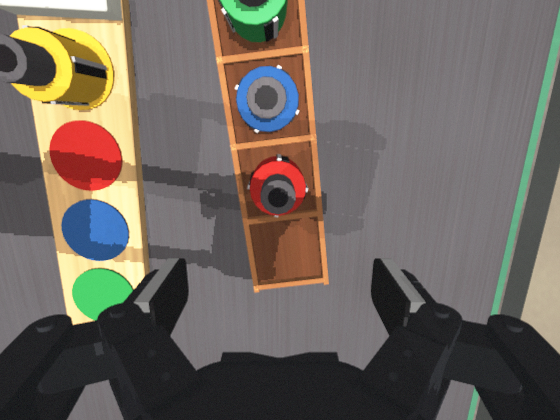

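>>> {"op": "drive_tool", "data": {
  "steps": [
    [-40, -22, 0, 0, 1],
    [-80, -44, 0, 0, 1],
    [-120, -66, 0, 0, 1],
    [-158, -88, 0, 0, 1],
    [-190, -105, 0, 0, 1]
  ]
}}

```text
clock: 23.45
position: [0.4738, 0.055, 0.1747]
ee_rot: [0.001, 1.0, 0.001, 0.01]
contact_force: [0.3, -0.5, -0.6]
width: 0.0854
```

```bash
python3 rel.py .470 .058 .12 0
```

```text
clk 23.45 pos [0.4738 0.055  0.1747] tilt [ 0.02  -0.001 -1.   ] ang 0.002 q [-0.03  0.13  1.75 -0.    1.24 -0.03] F [ 0.3 -0.5 -0.6] w 0.0854
d [-4.9 -3.1 54.6] turn 0.002
```

>>> {"op": "drive_tool", "data": {
  "steps": [
    [-5, -3, 10, 0, 1],
    [-5, -3, 30, 0, 1],
    [-5, -3, 50, 0, 1],
    [-5, -3, 75, 0, 1],
    [-5, -3, 105, 0, 1]
  ]
}}

```text
clock: 23.95
position: [0.4718, 0.0579, 0.0694]
ee_rot: [0.001, 1.0, 0.001, 0.012]
contact_force: [0.8, -0.7, 0.0]
width: 0.0856
```

```bash
python3 rel.py .470 .058 .054 0
```

```text
clk 23.95 pos [0.4718 0.0579 0.0694] tilt [ 0.023 -0.001 -1.   ] ang 0.002 q [-0.02  0.23  1.92 -0.    0.97 -0.03] F [ 0.8 -0.7  0. ] w 0.0856
d [-2.1 -0.1 15.3] turn 0.002
```

>>> {"op": "drive_tool", "data": {
  "steps": [
    [-2, 0, 10, 0, 1],
    [-2, 0, 15, 0, 1],
    [-2, 0, 15, 0, -1],
    [-2, 0, 15, 0, -1],
    [-2, 0, 15, 0, -1]
  ]
}}

```text
clock: 24.45
position: [0.4711, 0.0578, 0.0552]
ee_rot: [0.001, 1.0, 0.001, 0.013]
contact_force: [0.3, -0.4, -0.1]
width: 0.0439
```

>>> {"op": "drive_tool", "data": {
  "steps": [
    [0, 0, 0, 0, -1],
    [0, 0, 0, 0, -1],
    [0, 0, 0, 0, -1]
  ]
}}

```text
clock: 24.75
position: [0.4712, 0.0579, 0.0559]
ee_rot: [0.001, 1.0, 0.001, 0.013]
contact_force: [-1.9, 0.4, 4.2]
width: 0.0296
```

>>> {"op": "drive_tool", "data": {
  "steps": [
    [0, 0, -4, 0, -1],
    [0, 0, -15, 0, -1],
    [0, 0, -35, 0, -1],
    [0, 0, -60, 0, -1],
    [0, 0, -90, 0, -1]
  ]
}}

```text
clock: 25.25
position: [0.4677, 0.058, 0.1461]
ee_rot: [0.001, 1.0, 0.001, 0.012]
contact_force: [1.1, 0.8, -5.1]
width: 0.0296
```

```bash
python3 rel.py .6744 -.1335 .17 0;python3 - <<'E'
from h import *
a=manip.get_image('wrist');cv2.imwrite('pics/w15.png',a)
E
```

```text
clk 25.25 pos [0.4677 0.058  0.1461] tilt [ 0.023 -0.001 -1.   ] ang 0.002 q [-0.02  0.14  1.81 -0.    1.16 -0.03] F [ 1.1  0.8 -5.1] w 0.0296
d [206.8 192.  -18.8] turn 0.002
```

View pics/w15.png

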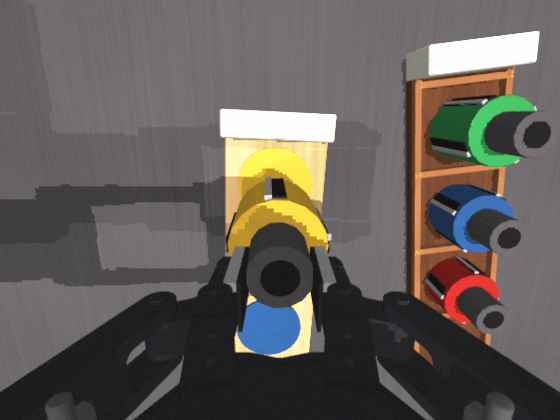

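>>> {"op": "drive_tool", "data": {
  "steps": [
    [12, 12, -8, 0, -1],
    [38, 38, -16, 0, -1],
    [68, 65, -20, 0, -1],
    [98, 92, -20, 0, -1],
    [128, 120, -20, 0, -1]
  ]
}}

```text
clock: 25.8
position: [0.5998, -0.0626, 0.1757]
ee_rot: [0.001, 1.0, 0.001, 0.017]
contact_force: [0.3, 1.5, -4.5]
width: 0.0298
```

```bash
python3 rel.py .6744 -.1335 .16 0
```

```text
clk 25.80 pos [ 0.5998 -0.0626  0.1757] tilt [ 0.033 -0.001 -0.999] ang 0.003 q [-0.22  0.31  1.51  0.01  1.29 -0.23] F [ 0.3  1.5 -4.5] w 0.0298
d [73.8 71.1 18.2] turn 0.003
```

>>> {"op": "drive_tool", "data": {
  "steps": [
    [30, 28, 0, 0, -1],
    [55, 53, 0, 0, -1],
    [72, 69, 5, 0, -1],
    [74, 71, 30, 0, -1],
    [74, 71, 65, 0, -1]
  ]
}}

```text
clock: 26.3
position: [0.6785, -0.1352, 0.1134]
ee_rot: [0.001, 1.0, 0.001, 0.019]
contact_force: [-0.0, -0.1, -5.1]
width: 0.0297
```

```bash
python3 rel.py .6744 -.1335 .049 0
```

```text
clk 26.30 pos [ 0.6785 -0.1352  0.1134] tilt [ 0.038 -0.003 -0.999] ang 0.001 q [-0.3   0.48  1.39  0.01  1.23 -0.31] F [-0.  -0.1 -5.1] w 0.0297
d [-6.5 -1.8 64.2] turn 0.001
```

>>> {"op": "drive_tool", "data": {
  "steps": [
    [-6, -2, 18, 0, -1],
    [-6, -2, 36, 0, -1],
    [-6, -2, 50, 0, -1],
    [-6, -2, 57, 0, -1],
    [-6, -2, 60, 0, -1]
  ]
}}

```text
clock: 26.8
position: [0.6745, -0.1332, 0.0522]
ee_rot: [0.001, 1.0, 0.001, 0.018]
contact_force: [0.0, 0.5, -5.6]
width: 0.0297
```

```bash
python3 rel.py .6744 -.1335 .049 0;python3 - <<'E'
from h import *
a=manip.get_image('wrist');cv2.imwrite('pics/w16.png',a)
E
```

```text
clk 26.80 pos [ 0.6745 -0.1332  0.0522] tilt [ 0.036 -0.002 -0.999] ang 0.001 q [-0.3   0.52  1.48  0.01  1.1  -0.31] F [ 0.   0.5 -5.6] w 0.0297
d [-0.2  0.3  3.2] turn 0.001
```

View pics/w16.png

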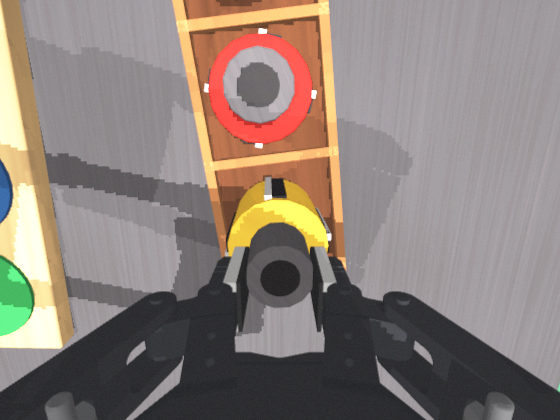

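>>> {"op": "drive_tool", "data": {
  "steps": [
    [0, 0, 1, 0, -1],
    [0, 0, 2, 0, -1],
    [0, 0, 3, 0, -1],
    [0, 0, 3, 0, -1]
  ]
}}

```text
clock: 27.25
position: [0.675, -0.1333, 0.0499]
ee_rot: [0.001, 1.0, 0.001, 0.019]
contact_force: [-0.3, 0.2, -4.2]
width: 0.0296
```

>>> {"op": "drive_tool", "data": {
  "steps": [
    [0, 0, 1.5, 0, -1],
    [0, 0, 1.5, 0, -1]
  ]
}}

```text
clock: 27.45
position: [0.6755, -0.1334, 0.049]
ee_rot: [0.001, 1.0, 0.001, 0.019]
contact_force: [0.8, -1.2, -2.3]
width: 0.0298
```

>>> {"op": "drive_tool", "data": {
  "steps": [
    [0, 0, 1, 0, -1],
    [0, 0, 1, 0, -1]
  ]
}}

```text
clock: 27.65
position: [0.6756, -0.1335, 0.0489]
ee_rot: [0.002, 1.0, 0.001, 0.02]
contact_force: [-1.9, 0.9, 1.5]
width: 0.0301
```

>>> {"op": "drive_tool", "data": {
  "steps": [
    [0, 0, 0, 0, 0],
    [0, 0, 0, 0, 0.3],
    [0, 0, 0, 0, 1],
    [0, 0, 0, 0, 1],
    [0, 0, 0, 0, 1]
  ]
}}

```text
clock: 28.15
position: [0.6757, -0.1336, 0.049]
ee_rot: [0.002, 1.0, 0.001, 0.02]
contact_force: [-0.9, -0.2, -0.2]
width: 0.0854
```

>>> {"op": "drive_tool", "data": {
  "steps": [
    [0, 0, -15, 0, 1],
    [0, 0, -45, 0, 1],
    [0, 0, -80, 0, 1],
    [0, 0, -115, 0, 1],
    [0, 0, -140, 0, 1]
  ]
}}

```text
clock: 28.65
position: [0.6712, -0.1334, 0.1931]
ee_rot: [0.002, 1.0, 0.001, 0.022]
contact_force: [-0.6, 0.3, -0.6]
width: 0.0856
```

Back off so the fixed cameras see the rack clear.

>>> {"op": "drive_tool", "data": {
  "steps": [
    [-40, 20, 0, 0, 1],
    [-80, 40, 0, 0, 1],
    [-120, 60, 0, 0, 1],
    [-160, 80, 0, 0, 1],
    [-200, 100, 0, 0, 1]
  ]
}}

```text
clock: 29.15
position: [0.4701, -0.2344, 0.1861]
ee_rot: [0.003, 1.0, 0.001, 0.023]
contact_force: [0.4, -1.8, -0.0]
width: 0.0857
```

>>> {"op": "drive_tool", "data": {
  "steps": [
    [-40, 20, 0, 0, 1],
    [-80, 40, 0, 0, 1],
    [-90, 50, 0, 0, 1],
    [-90, 50, 0, 0, 1]
  ]
}}

```text
clock: 29.55
position: [0.379, -0.286, 0.1836]
ee_rot: [0.004, 1.0, -0.001, 0.023]
contact_force: [0.1, 0.0, -0.1]
width: 0.0856
```

```bash
python3 - <<'E'
from h import *
pk={'green':[0.6437,0.1166],'blue':[0.6539,0.0333],'red':[0.6642,-0.0501],'yellow':[0.6744,-0.1335]}
ims={n:manip.get_image(n) for n in('top','side')}
def fitk(k,m):
    best=None
    x0=np.array(pk[k])
    f=lambda x:sum(np.abs(sil(n,headparts(k,x[0],x[1],.014))-m[n]).sum() for n in m)
    r=minimize(f,x0,method='Nelder-Mead',options=dict(initial_simplex=np.array([x0,x0+[.008,0],x0+[0,.008]]),xatol=2e-4,fatol=.5));return r
for k in pk:
    m={}
    for n in ims:
        r=manip.masks_of(n,k+'_mid')
        if r: m[n]=r[0]['pixels'].astype(float);print(n,k,round(r[0]['conf'],2),np.round(r[0]['location']),m[n].sum())
    r=fitk(k,m);d=r.x-pk[k];c,s=np.cos(.1224),np.sin(.1224)
    print(k,r.x.round(4),'rack-frame err mm',(np.array([c*d[0]+s*d[1],-s*d[0]+c*d[1]])*1e3).round(1),r.fun)
for k in('tin_mid','sample_mid'):
    r=manip.masks_of('top',k);print(k,[(round(d['conf'],2),d['location']) for d in r][:1])
cv2.imwrite('pics/end.png',np.hstack([cv2.resize(ims['top'][130:300,190:390],(440,374),interpolation=2),cv2.resize(ims['side'][130:300,200:364],(360,374),interpolation=2)]))
cv2.imwrite('pics/endtop.png',ims['top'])
E
python3 rel.py .4 0 .2
```

```text
top green 0.96 [234. 174.] 558.0
side green 0.7 [293. 182.] 509.0
green [0.6456 0.1162] rack-frame err mm [ 1.9 -0.6] 90.2235294117647
top blue 0.62 [292. 247.] 721.0
side blue 0.91 [307. 204.] 490.0
blue [0.6543 0.0321] rack-frame err mm [ 0.2 -1.3] 1248.4039215686275
top red 0.64 [302. 170.] 454.0
side red 0.69 [321. 225.] 472.0
red [ 0.6654 -0.0501] rack-frame err mm [ 1.2 -0.2] 86.60392156862744
top yellow 0.73 [334. 166.] 504.0
side yellow 0.61 [334. 245.] 585.0
yellow [ 0.6744 -0.1328] rack-frame err mm [0.1 0.7] 107.96862745098039
tin_mid [(0.58, [433.3, 213.8])]
sample_mid []
clk 30.15 pos [ 0.3806 -0.2843  0.1822] tilt [ 0.045 -0.006 -0.999] ang 0.003 q [-0.81  0.11  1.76  0.03  1.24 -0.83] F [-0.1  0.1 -0.9] w 0.0854
d [  21.1 -284.2  -18.6] turn 0.000
```

View pics/end.png

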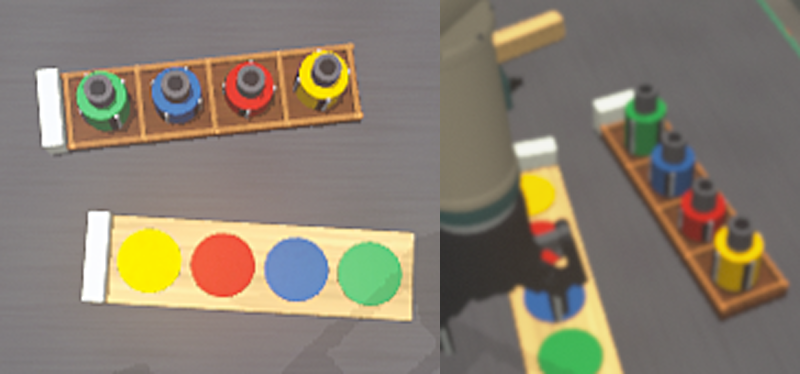

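View pics/endtop.png

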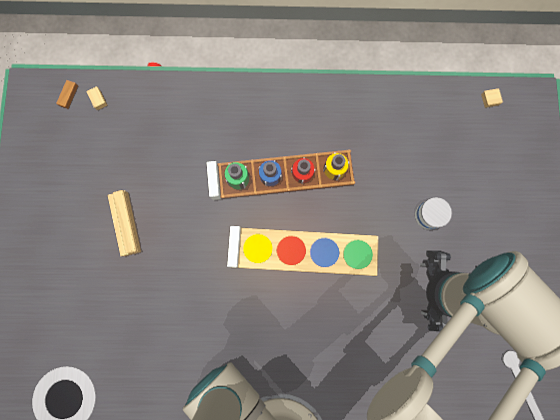

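All four stand upright in the right pockets. From the rack's white block the order is green, blue, red, yellow (top view columns 235, 270, 303, 338). The tin and sample look unmoved.

```bash
python3 -c "
from rig import manip
print(manip.sign_off())"
```

```text
the job is handed in; nothing more can be done
None
```

The four heads are in the rack in reverse order: from its white block, green, blue, red, yellow. The tray order from its white block was yellow, red, blue, green. I handed the job in at about 30 s on the robot's clock.

**Last checks:** Outline fits from the top and side cameras put every head within about 2 mm of its pocket centre. In the pictures all four stand upright, and the gripper was open and clear of everything. The tin and the wooden sample look unmoved in the top view.

**What failed or disagreed:**
- **First grasp:** the first closing on green shut on air, because the real fingertips sit roughly 38 mm nearer the gripper body than the reported TCP. I allowed for this from the second attempt on and nothing was disturbed.
- **Tool tilt:** the tool drifted to about 0.04 rad of tilt by the yellow placement. I did not measure the heads' upright angle as a number.
- **Final detections:** the network's top-view mask for blue landed on the blue disc in the tray. Its fit therefore rests on the side view, and the top picture confirms it by eye. The network also missed the sample in the last top view, so I checked that by eye too.

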